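# Make up the reagent tray for the next run

## Robot

A 6-joint arm with a two-finger parallel gripper is mounted at the origin on a cart in front of the work surface, level with it; the furniture and walls round the work are solid. World frame = base frame: x ahead of the robot, y to its left, z up, the work surface at z = 0. Lengths are in m, angles in degrees, forces in N, time in s.
With the tool pointing down it reaches from about 0.325 to 0.9 m from the base axis. Payload 6.1 kg.
Tool frame: the origin (TCP) lies midway between the tips of the shut fingers; the grasp point (between the pads) lies 19 mm behind it; z points along the fingers, x is the direction in which the jaws open and shut, and the axes are right-handed (so a half turn about z gives the same grasp; the last joint's range is limited). The gripper opens to 87 mm and grips with 3 to 60 N. Pads are 19 mm wide; open, the fingers measure 117 mm over their backs; the gripper's body (75 mm by 190 mm) begins 51 mm behind the grasp point.
Start: joints at [-75.636, 12.628, 87.462, -0, 79.91, -7.225], TCP at [0.23, -0.581, 0.223] pointing down, gripper open.
Joint ranges: [-170.65, 170.65], [-52.31, 119.04], [5.05, 147.46], [-71.25, 251.25], [11.57, 151.72], [-153.62, 153.62]. Speed limits (degrees/s): [147.25, 147.25, 172.46, 180, 180, 180].

## Interface

Orientations are given as [roll, pitch, yaw] about the fixed x, y, z axes, in that order (R = Rz(yaw) Ry(pitch) Rx(roll)).
In Python, from station import manip gives the robot as it stands. The module is installed in compiled form; this text tells all that it offers.
- The arm moves only by the tool move_arm, never from a script. Its argument "deltas" is a list that holds one entry, the list of rows, each a list of 6 numbers: the shift along the tool's x, y, z in m, then the turn, a rotation vector about the tool's x, y, z in degrees. A call has 1 to 12 rows; each row is the pose to reach, as a shift and turn from the pose commanded when the call began, along the tool's axes at that moment; what a row does not reach only later rows make up. A row lasts 1/10 s, in which the tool goes at most 50 mm and 8.59 degrees, less where a joint would pass 70% of its speed; a pose out of reach is approached as far as the arm can. A call with a gripper value outside its range is refused whole. "fingers" is the opening, from -1 (shut) to 1 (fully open), so that 0 is half open, set as the call begins (left out, the last holds). The fingers move at their own pace and stop on an object; "grip_force" is the grip in N (left out, the last holds). Time passes only in rows, so rows that repeat a pose let the fingers close. It gives the time, the measured TCP pose, the force and the opening at its end, in the units of the state.
- manip.state(): the state, without advancing time (a new reading comes with each control period).
- manip.grab_frame(name): name is "scene" or "top" or "wrist"; returns the picture (400x640x3 uint8, red, green, blue); there is no depth.
- manip.calibration(name): a dict with "mtx" (3x3 intrinsics, pixels), "extrinsics" (4x4, takes a point from camera to world coordinates). Camera axes: x right, y down, z forward; pixel columns grow to the right and rows downward; lengths in m; the calibration is good to about 2 mm. A picture is of the moment at which its call begins: read the wrist's pose just before it. calibration takes no time and is no camera call; for the wrist camera it gives the pose at the moment of the call.
- manip.job_done(): hands the job in, once; it reports no verdict.
Trained networks look in the newest picture that a camera, given by its name, has taken for a name from the list of things; names that differ only in an ending like _2 or _b are one class to them, and where a whole thing is asked for, a point or a joint stands for the part that bears it (a point fixed in the world has none). Each returns a list of dicts, best first, with "confidence" (0 to 1); they miss things now and then, are a little off and sometimes report something else, mostly with a low value. They report only what shows in the picture. A call takes as long as a camera call. They do not tell look-alikes from the thing itself.
- manip.silhouettes(camera, label): "region" (400x640 bool, what is visible of it).
- manip.mark_of(camera, label): "position" ([x, y, z] in m, in world coordinates, good to about 4 mm: a listed point, or the origin of a listed thing).
The state is a dict: "clock": time; "joint_pos": joint angles; "dq": joint speeds; "joint_torque": joint torques, N m; "tool_pos": TCP position; "eef_rot": TCP orientation; "wrist_force": force on the tool from outside, world axes, zero at the start; "torque": the same for the moment, N m; "gripper_width": opening from 0.0 (shut) to 1.0 (fully open).
Only numpy, scipy, OpenCV 4.12 (cv2) and the standard library are available. Lean on these libraries where they do the work, as an engineer would, in place of code of your own. Each camera call takes 0.05 s, during which the arm holds its last target. There are 200 camera calls.

## Task

Make up the reagent tray: stand the red-capped bottle, the black-capped bottle, the green-capped dropper bottle and the blue-stoppered tube each in the adapter whose collar has the colour of its cap, right down on the adapter's floor, set down rather than dropped. The white-tipped dropper bottle and the cork-stoppered tube belong to another batch: leave them standing where they are.

Things in the scene. Friction and masses are not known exactly. Their poses are not given: they have to be found in the camera images.
- bottle_100: clear glass 100 ml reagent bottle with pale yellow contents and a red screw cap, 56 mm wide, 109 mm tall, 0.2 kg; the cap is 42 mm wide and takes the top 19 mm. Loose; may stand anywhere among the bottles on the open bench. Origin at the centre of its underside, z up; round, so its yaw does not matter.
- hdpe_black_c: white plastic bottle with a faceted black cap, 58 mm wide, 125 mm tall, 0.2 kg; the cap's lower flange, from 103 to 115 mm up, is 48 mm wide, its top part 40 mm. Loose; may stand anywhere among the bottles on the open bench. Origin at the centre of its underside, z up; round, so its yaw does not matter.
- dropper_1: white dropper bottle with a green pointed cap, 27 mm wide, 86 mm tall, 0.045 kg; the straight body reaches up to about 55 mm, the cap above it is about 19 mm wide at its foot and tapers. Loose; may stand anywhere among the bottles on the open bench. Origin at the centre of its underside, z up; round, so its yaw does not matter.
- dropper_2: look-alike: the same white dropper bottle, 27 mm wide and 86 mm tall, but with a white pointed tip. Does not belong in the tray. Loose; may stand anywhere among the bottles on the open bench. Origin at the centre of its underside, z up; round, so its yaw does not matter.
- tube_5: glass sample tube with a BLUE stopper, 18 mm wide, 125 mm long, 0.022 kg, upright in a hole of the white fixed tube rack (58 x 135 mm, 68 mm high); its foot is 6 mm above the worktop, its top 63 mm stand out; lift straight up by 70 mm or more. The two tubes are 58 mm apart and change places. Origin at the centre of the tube's foot, z up along the tube.
- tube_2: look-alike: the same glass sample tube, 18 mm wide and 125 mm long, but with a brown CORK stopper, in the same rack. Does not belong in the tray. Origin at the centre of its foot, z up.
- adapter_red: white drum 88 mm wide, 46 mm high, with a red collar round its top; stands in one of the four recesses of the aluminium tray (recesses 92 mm apart; drums change recess), mouth 53 mm above the worktop. Fixed. Origin: centre of its underside, z up. Round bore 66 mm wide, 45-degree lead-in 74 mm wide at the mouth; bore's flat floor 6 mm above the origin. For the red-capped bottle.
- adapter_black: white drum 88 mm wide, 46 mm high, with a black collar round its top; stands in one of the four recesses of the aluminium tray (recesses 92 mm apart; drums change recess), mouth 53 mm above the worktop. Fixed. Origin: centre of its underside, z up. Round bore 66 mm wide, 45-degree lead-in 74 mm wide at the mouth; bore's flat floor 6 mm above the origin. For the black-capped bottle.
- adapter_green: white drum 88 mm wide, 46 mm high, with a green collar round its top; stands in one of the four recesses of the aluminium tray (recesses 92 mm apart; drums change recess), mouth 53 mm above the worktop. Fixed. Origin: centre of its underside, z up. Round bore 34 mm wide, 45-degree lead-in 44 mm wide at the mouth; bore's flat floor 26 mm above the origin. For the green-capped dropper bottle, which stands higher in it.
- adapter_blue: white drum 88 mm wide, 46 mm high, with a blue collar round its top; stands in one of the four recesses of the aluminium tray (recesses 92 mm apart; drums change recess), mouth 53 mm above the worktop. Fixed. Origin: centre of its underside, z up. Round bore 23 mm wide, 45-degree lead-in 33 mm wide at the mouth; bore's flat floor 6 mm above the origin. For the blue-stoppered tube, which may lean a little in it.
Mind the look-alikes: they are no part of the job. What is shaped like the dropper_1 but purple is not meant.

How it is judged (in metres and radians):
At the end, for the whole second after the job is handed in: Each of the four stands released and at rest in its own adapter, axes within 10 mm, foot within 4 mm of the bore's floor, tilt under 0.1 rad (tube 0.2). The white-tipped dropper bottle and the corked tube are within 15 mm of their starts, upright within 0.15 rad (horizontal distance between bottle_100 and adapter_red below 0.01 m and z of bottle_100 in the frame of adapter_red between 0.002 and 0.01 m and angle between each of bottle_100, hdpe_black_c, dropper_1's own z axis and vertical below 0.1 rad and linear speed of each of bottle_100, hdpe_black_c, dropper_1, tube_5, dropper_2, tube_2 below 0.02 m/s and contact force between the fingers and bottle_100 below 0.1 N and horizontal distance between hdpe_black_c and adapter_black below 0.01 m and z of hdpe_black_c in the frame of adapter_black between 0.002 and 0.01 m and contact force between the fingers and hdpe_black_c below 0.1 N and horizontal distance between dropper_1 and adapter_green below 0.01 m and z of dropper_1 in the frame of adapter_green between 0.022 and 0.03 m and contact force between the fingers and dropper_1 below 0.1 N and horizontal distance between tube_5 and adapter_blue below 0.01 m and z of tube_5 in the frame of adapter_blue between 0.002 and 0.01 m and angle between tube_5's own z axis and vertical below 0.2 rad and contact force between the fingers and tube_5 below 0.1 N and distance of each of dropper_2, tube_2 from where it was at the start of the episode below 0.015 m and angle between each of dropper_2, tube_2's own z axis and vertical below 0.15 rad); the robot touches nothing.
It fails at once if the white-tipped dropper bottle or the corked tube is moved by more than 20 mm or tipped ((distance of dropper_2 from where it was at the start of the episode above 0.02 m or angle between dropper_2's own z axis and vertical above 0.3 rad) or (distance of tube_2 from where it was at the start of the episode above 0.02 m or angle between tube_2's own z axis and vertical above 0.3 rad)).
It fails at once if a reagent is dropped or knocked about (faster than 0.8 m/s while out of the fingers) ((linear speed of bottle_100 above 0.8 m/s and contact force between the fingers and bottle_100 below 0.05 N) or (linear speed of hdpe_black_c above 0.8 m/s and contact force between the fingers and hdpe_black_c below 0.05 N) or (linear speed of dropper_1 above 0.8 m/s and contact force between the fingers and dropper_1 below 0.05 N) or (linear speed of tube_5 above 0.8 m/s and contact force between the fingers and tube_5 below 0.05 N)).
It fails at once if a reagent is tipped over (angle between any of bottle_100, hdpe_black_c, dropper_1, tube_5's own z axis and vertical above 0.7 rad).
It also fails if it takes over 101 s, if anything falls off the work surface, if the arm or the gripper's body presses on something with over 40 N, if the wrist force passes 120 N, or if a joint passes its speed limit or range.

## Working session

There is one attempt and no reset: what is moved stays moved. The work goes in short steps, Python scripts to look and compute and a tool call to move; the robot and the scene stay as the last step left them, time stands still between calls to the robot, and variables do not carry over. Pictures are saved under pics/ and viewed, about 12 in all and at most 16, crops included, and the job is handed in when it is done.

Besides the shell and the picture viewer there is one more tool, called after ">>>" as name(argument=value, ...) on one line, values as JSON. move_arm: Moves the arm, as the interface text tells. Its arguments: {"type":"object","properties":{"deltas":{"type":"array","items":{"type":"array","items":{"type":"array","items":{"type":"number"}}}},"fingers":{"type":"number"},"grip_force":{"type":"number"}},"required":["deltas"]}

```bash
mkdir -p pics
python3 - <<'E'
from station import manip
import cv2, numpy as np
for c in ("top","scene"):
    f=manip.grab_frame(c); cv2.imwrite(f"pics/{c}0.png",f[:,:,::-1])
    k=manip.calibration(c); print(c,np.round(k["mtx"],1).tolist(),np.round(k["extrinsics"],3).tolist())
    for l in ("bottle_100","hdpe_black_c","dropper_1","tube_5","adapter_red","adapter_black","adapter_green","adapter_blue"):
        print(l,[(np.round(d["position"],4).tolist(),round(d["confidence"],2)) for d in manip.mark_of(c,l)])
print(manip.state())
E
```

```text
top [[478.2, 0.0, 322.1], [0.0, 478.2, 195.5], [0.0, 0.0, 1.0]] [[0.028, -0.99, 0.142, 0.331], [-1.0, -0.029, -0.005, -0.039], [0.009, -0.141, -0.99, 1.552], [0.0, 0.0, 0.0, 1.0]]
bottle_100 [([0.4503, -0.1581, 0.0061], 0.76)]
hdpe_black_c [([0.4481, -0.0505, 0.0015], 0.85), ([0.448, -0.3749, 0.0031], 0.24), ([0.6106, -0.0329, 0.0014], 0.19)]
dropper_1 [([0.6098, -0.1618, 0.0029], 0.63), ([0.6135, -0.0336, 0.002], 0.59), ([0.5711, -0.097, 0.0035], 0.58), ([0.6372, 0.0429, -0.0001], 0.53), ([0.5739, 0.03, 0.0025], 0.41)]
tube_5 [([0.4487, -0.3779, 0.005], 0.56), ([0.608, -0.0322, 0.0018], 0.43), ([0.5109, -0.3614, 0.0081], 0.39)]
adapter_red [([0.5982, 0.3094, 0.0066], 0.7), ([0.6279, 0.2208, 0.0071], 0.62)]
adapter_black [([0.541, 0.1949, 0.011], 0.64), ([0.452, -0.1576, 0.0035], 0.62)]
adapter_green [([0.6297, 0.2233, 0.0109], 0.93)]
adapter_blue []
scene [[382.4, 0.0, 321.1], [0.0, 382.4, 199.0], [0.0, 0.0, 1.0]] [[0.999, 0.009, 0.034, 0.512], [-0.024, -0.508, 0.861, -0.949], [0.025, -0.861, -0.507, 0.573], [0.0, 0.0, 0.0, 1.0]]
bottle_100 [([0.4455, -0.1542, 0.0038], 0.75), ([0.54
[... 526 characters left out ...]
[0.5101, 0.2811, 0.006], 0.69)]
{'clock': 0.9, 'joint_pos': array([-7.56372882e+01,  1.26248978e+01,  8.74603678e+01,  2.29965749e-04,
        7.99125260e+01, -7.22408214e+00]), 'dq': array([ 0.03009903, -0.09244374, -0.02156083,  0.09717909, -0.00876101,
       -0.06041255]), 'joint_torque': array([ 1.19725239e-03, -4.94552636e+01, -3.87717462e+01,  6.97773532e-02,
        4.67780081e-02, -2.42059292e-05]), 'tool_pos': array([ 0.22995062, -0.58115946,  0.22258627]), 'eef_rot': array([ 1.79999947e+02, -2.21929511e-03, -6.84132464e+01]), 'wrist_force': array([-0.32460015, -0.81317635,  1.13097789]), 'torque': array([-0.01491333, -0.02907851, -0.02738461]), 'gripper_width': 1.0007508580282083}
```

Run:
```python
import cv2
f=cv2.imread("pics/top0.png"); cv2.imwrite("pics/topc.png",cv2.resize(f[80:340,160:500],(784,600),interpolation=cv2.INTER_CUBIC))
```

```text
(no output)
```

View pics/topc.png

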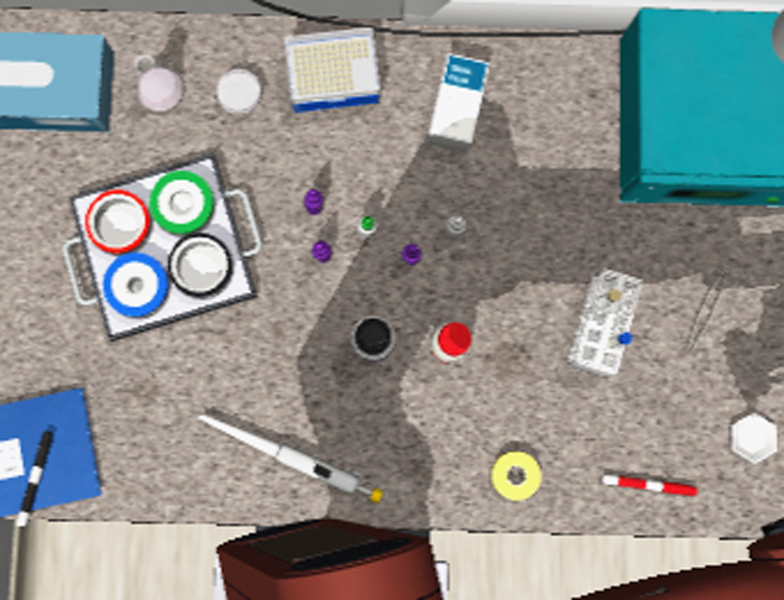

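View pics/scene0.png

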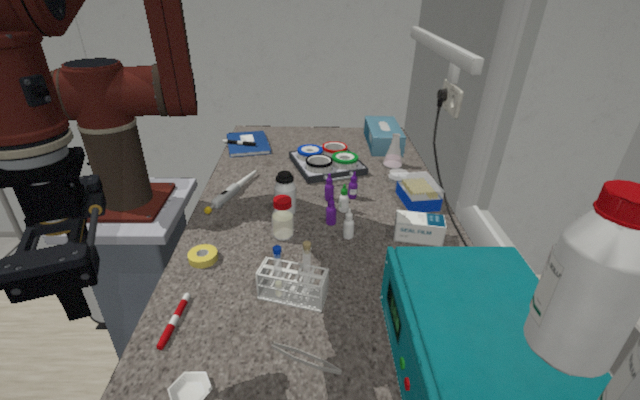

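The top view shows the drums: red (118,222), green (182,202), blue (135,285) and black (200,265) in the crop. The green dropper is at (367,224) among three purple ones, with the white-tipped one at (456,225). The black and red caps are at (373,337) and (453,340). The blue stopper is at (625,338) and the cork at (614,295). Next I'll refine these by colour.

```bash
cat > h.py <<'E'
from station import manip
import cv2, numpy as np
def ray(c,uv,z,k=None):
    k=k or manip.calibration(c); E=k["extrinsics"]; d=E[:3,:3]@np.linalg.solve(k["mtx"],[uv[0],uv[1],1.]); o=E[:3,3]
    return o+d*(z-o[2])/d[2]
def proj(c,p):
    k=manip.calibration(c); q=k["mtx"]@(np.linalg.inv(k["extrinsics"])@np.r_[p,1])[:3]; return q[:2]/q[2]
def mask(f,col):
    h,s,v=[x.astype(int) for x in cv2.split(cv2.cvtColor(f,cv2.COLOR_RGB2HSV))]
    if col=="black": return (v<45)
    H={"red":0,"green":65,"blue":110}[col]; d=np.abs((h-H+90)%180-90)
    return (d<16)&(s>130)&(v>50)
def go(x,y,z,yaw=None):
    "tool deltas to reach a world TCP pose"
    s=manip.state(); y0=s["eef_rot"][2]; a=np.radians(y0); p=s["tool_pos"]
    dx,dy,dz=x-p[0],y-p[1],z-p[2]
    t=0 if yaw is None else -((yaw-y0+90)%180-90)
    print("delta",np.round([dx*np.cos(a)+dy*np.sin(a),dx*np.sin(a)-dy*np.cos(a),-dz],4),"turn",round(t,1),"from",np.round(p,4),round(y0,1),"q6",round(s["joint_pos"][5],1),"clock",s["clock"],"grip",round(float(s["gripper_width"]),3),"F",np.round(s["wrist_force"],1))
E
python3 - <<'E'
from h import *
T={"bottle_100":("red",(.45,-.157),.109,.045),"hdpe":("black",(.448,-.05),.125,.045),"drop":("green",(.61,-.033),.072,.03),"tube":("blue",(.45,-.377),.126,.03),
"A_red":("red",(.601,.31),.053,.06),"A_green":("green",(.63,.223),.053,.06),"A_black":("black",(.543,.195),.053,.06),"A_blue":("blue",(.51,.28),.053,.06)}
for c in ("top","scene"):
    f=manip.grab_frame(c); 
    for n,(col,xy,z,r) in T.items():
        m=mask(f,col); u=proj(c,(*xy,z)); rr=r*manip.calibration(c)["mtx"][0,0]/(1.45 if c=="top" else 1.05)
        yy,xx=np.mgrid[:400,:640]; m&=np.hypot(xx-u[0],yy-u[1])<rr
        pts=np.argwhere(m)[:,::-1].astype(np.float32)
        w=np.array([ray(c,p,z)[:2] for p in pts]) if len(pts) else np.zeros((1,2))
        lo,hi=np.percentile(w,1,axis=0),np.percentile(w,99,axis=0)
        (cx,cy),R=cv2.minEnclosingCircle(w.astype(np.float32))
        print(c,n,len(pts),"mean",np.round(w.mean(0),4),"mid",np.round((lo+hi)/2,4),"size",np.round(hi-lo,4),"circ",np.round([cx,cy,R],4))
E
```

```text
top bottle_100 163 mean [ 0.4465 -0.1533] mid [ 0.4464 -0.1528] size [0.0396 0.0393] circ [ 0.4467 -0.1531  0.0221]
top hdpe 175 mean [ 0.445  -0.0462] mid [ 0.4451 -0.0454] size [0.0447 0.0418] circ [ 0.4451 -0.0457  0.0228]
top drop 20 mean [ 0.6059 -0.0338] mid [ 0.6061 -0.0346] size [0.0155 0.0122] circ [ 0.6064 -0.0333  0.0082]
top tube 23 mean [ 0.4521 -0.3734] mid [ 0.4528 -0.3728] size [0.0122 0.015 ] circ [ 0.4528 -0.3728  0.0083]
top A_red 153 mean [0.5977 0.3067] mid [0.6    0.3098] size [0.0873 0.0862] circ [0.5999 0.31   0.0449]
top A_green 277 mean [0.6284 0.2231] mid [0.63   0.2239] size [0.0845 0.0831] circ [0.6301 0.2226 0.0447]
top A_black 65 mean [0.538  0.1854] mid [0.5437 0.1939] size [0.0834 0.0827] circ [0.5431 0.1926 0.0433]
top A_blue 292 mean [0.513  0.2792] mid [0.5141 0.2795] size [0.0856 0.085 ] circ [0.5137 0.2804 0.0444]
scene bottle_100 237 mean [ 0.4496 -0.1771] mid [ 0.4493 -0.1765] size [0.0407 0.064 ] circ [ 0.4491 -0.1766  0.0335]
scene hdpe 159 mean [ 0.4503 -0.081 ] mid [ 0.4504 -0.077 ] size [0.0402 0.0615] circ [ 0.4508 -0.078   0.0322]
scene drop 35 mean [ 0.6076 -0.0514] mid [ 0.607  -0.0468] size [0.0131 0.0501] circ [ 0.6072 -0.0468  0.0254]
scene tube 65 mean [ 0.4538 -0.3792] mid [ 0.4534 -0.379 ] size [0.0137 0.0282] circ [ 0.4527 -0.3799  0.0151]
scene A_red 55 mean [0.5961 0.2713] mid [0.6018 0.2811] size [0.0836 0.0665] circ [0.6015 0.2915 0.047 ]
scene A_green 108 mean [0.6294 0.1951] mid [0.6305 0.2097] size [0.0834 0.0965] circ [0.6328 0.2099 0.0505]
scene A_black 52 mean [0.546  0.1471] mid [0.5458 0.1579] size [0.0775 0.0426] circ [0.5475 0.1712 0.0426]
scene A_blue 108 mean [0.5147 0.2546] mid [0.5162 0.2602] size [0.0821 0.0945] circ [0.5165 0.2618 0.0506]
```

```bash
python3 -c "
from h import *
go(.607,-.0335,.22,0)"
```

```text
delta [-0.3705 -0.5521  0.0026] turn -68.4 from [ 0.23   -0.5812  0.2226] -68.4 q6 -7.2 clock 1.0 grip 0.999 F [-0.1 -0.2  0.2]
```

>>> move_arm(deltas=[[[-0.3705, -0.552, 0.003, 0, 0, -68.4], [-0.3705, -0.552, 0.003, 0, 0, -68.4], [-0.3705, -0.552, 0.003, 0, 0, -68.4], [-0.3705, -0.552, 0.003, 0, 0, -68.4], [-0.3705, -0.552, 0.003, 0, 0, -68.4], [-0.3705, -0.552, 0.003, 0, 0, -68.4], [-0.3705, -0.552, 0.003, 0, 0, -68.4], [-0.3705, -0.552, 0.003, 0, 0, -68.4], [-0.3705, -0.552, 0.003, 0, 0, -68.4], [-0.3705, -0.552, 0.003, 0, 0, -68.4], [-0.3705, -0.552, 0.003, 0, 0, -68.4], [-0.3705, -0.552, 0.003, 0, 0, -68.4]]], fingers=0.2, grip_force=12)

```text
clock: 2.2
tool_pos: [0.5712, -0.085, 0.2202]
eef_rot: [180.0, -0.0, -0.0]
wrist_force: [-0.0, -0.8, -0.2]
gripper_width: 0.602
```

```bash
python3 -c "
from h import *
go(.607,-.0335,.22,0)"
```

```text
delta [ 0.0358 -0.0515  0.0002] turn -0.0 from [ 0.5712 -0.085   0.2202] -0.0 q6 -16.3 clock 2.2 grip 0.602 F [-0.  -0.8 -0.2]
```

>>> move_arm(deltas=[[[0.036, -0.0515, 0, 0, 0, 0], [0.036, -0.0515, 0, 0, 0, 0], [0.036, -0.0515, 0, 0, 0, 0], [0.036, -0.0515, 0, 0, 0, 0]]])

```text
clock: 2.6
tool_pos: [0.6056, -0.0362, 0.2196]
eef_rot: [180.0, 0.1, 0.0]
wrist_force: [0.6, -0.5, 0.1]
gripper_width: 0.602
```

Run:
```python
from h import *
k=manip.calibration("wrist"); f=manip.grab_frame("wrist"); cv2.imwrite("pics/w1.png",f[:,:,::-1])
print(np.round(k["extrinsics"],3).tolist(),np.round(k["mtx"],0).tolist())
ps=np.argwhere(mask(f,"green"))[:,::-1]; n,l,st,ce=cv2.connectedComponentsWithStats(mask(f,"green").astype(np.uint8))
for i in range(1,n):
    if st[i,4]>30: print(st[i],ce[i],[np.round(ray("wrist",ce[i],z,k)[:2],4) for z in (.06,.075)])
go(.607,-.0335,.22,0)
```

```text
[[1.0, -0.001, -0.001, 0.606], [-0.001, -0.958, -0.287, 0.044], [-0.0, 0.287, -0.958, 0.381], [0.0, 0.0, 0.0, 1.0]] [[321.0, 0.0, 318.0], [0.0, 321.0, 201.0], [0.0, 0.0, 1.0]]
[313 175  17  20 267] [321.10486891 184.70411985] [array([ 0.6091, -0.0348]), array([ 0.6089, -0.0312])]
delta [ 0.0015 -0.0033 -0.0003] turn -0.1 from [ 0.6055 -0.0368  0.2197] -0.1 q6 -10.8 clock 2.65 grip 0.596 F [ 0.2 -0.   0.2]
```

View pics/w1.png

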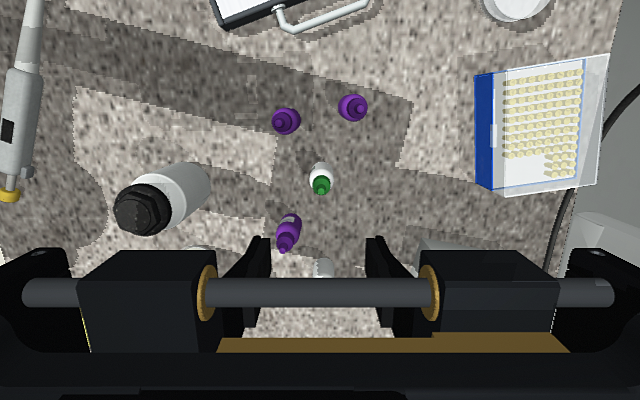

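The wrist view shows the green cap at (321,185), nearly centred, with the purple ones clear of the finger paths. Going down.

>>> move_arm(deltas=[[[0.003, -0.003, 0.0, 0, 0, 0], [0.003, -0.003, 0.04, 0, 0, 0], [0.003, -0.003, 0.08, 0, 0, 0], [0.003, -0.003, 0.12, 0, 0, 0], [0.003, -0.003, 0.15, 0, 0, 0], [0.003, -0.003, 0.175, 0, 0, 0], [0.003, -0.003, 0.19, 0, 0, 0], [0.003, -0.003, 0.194, 0, 0, 0], [0.003, -0.003, 0.194, 0, 0, 0], [0.003, -0.003, 0.194, 0, 0, 0]]])

```text
clock: 3.65
tool_pos: [0.6105, -0.0329, 0.0276]
eef_rot: [180.0, -0.2, -0.0]
wrist_force: [0.1, -0.6, -0.3]
gripper_width: 0.603
```

Run:
```python
from h import *
k=manip.calibration("wrist"); f=manip.grab_frame("wrist"); cv2.imwrite("pics/w2.png",f[:,:,::-1])
n,l,st,ce=cv2.connectedComponentsWithStats(mask(f,"green").astype(np.uint8))
for i in range(1,n):
    if st[i,4]>30: print(st[i],ce[i],[np.round(ray("wrist",ce[i],z,k)[:2],4) for z in (.06,.07,.08)])
go(.6085,-.034,.026,0)
```

```text
[298 268  34  10 250] [314.7   273.336] [array([ 0.6091, -0.0256]), array([ 0.6092, -0.02  ]), array([ 0.6093, -0.0144])]
[297 307  35  26 503] [313.54075547 317.79324056] [array([ 0.6085, -0.049 ]), array([ 0.6086, -0.0416]), array([ 0.6087, -0.0341])]
delta [-0.0021  0.0012  0.0017] turn -0.0 from [ 0.6106 -0.0328  0.0277] -0.0 q6 -10.4 clock 3.7 grip 0.602 F [-0.3 -0.5  0. ]
```

View pics/w2.png

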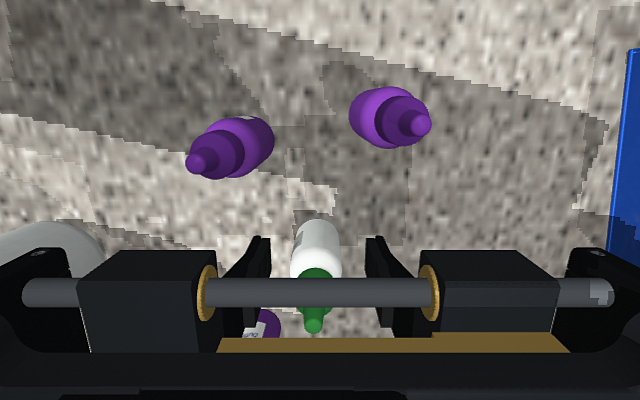

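The dropper's body is between the fingers, with the tip at about (313,325). Closing.

>>> move_arm(deltas=[[[-0.002, 0.001, 0.001, 0, 0, 0], [-0.002, 0.001, 0.001, 0, 0, 0], [-0.002, 0.001, 0.001, 0, 0, 0], [-0.002, 0.001, 0.001, 0, 0, 0], [-0.002, 0.001, 0.001, 0, 0, 0], [-0.002, 0.001, 0.001, 0, 0, 0], [-0.002, 0.001, 0.001, 0, 0, 0], [-0.002, 0.001, 0.001, 0, 0, 0]]], fingers=-1)

```text
clock: 4.5
tool_pos: [0.6073, -0.0334, 0.025]
eef_rot: [180.0, -0.0, -0.0]
wrist_force: [-0.3, -0.3, 2.7]
gripper_width: 0.306
```

```bash
python3 -c "
from h import *
go(.6305,.223,.2)"
```

```text
delta [ 0.0232 -0.2564 -0.175 ] turn 0 from [ 0.6073 -0.0334  0.025 ] -0.0 q6 -10.6 clock 4.5 grip 0.306 F [-0.3 -0.3  2.7]
```

>>> move_arm(deltas=[[[0, 0, -0.03, 0, 0, 0], [0, 0, -0.07, 0, 0, 0], [0, 0, -0.11, 0, 0, 0], [0.002, -0.02, -0.13, 0, 0, 0], [0.006, -0.06, -0.13, 0, 0, 0], [0.01, -0.1, -0.13, 0, 0, 0], [0.014, -0.14, -0.13, 0, 0, 0], [0.018, -0.18, -0.13, 0, 0, 0], [0.021, -0.22, -0.13, 0, 0, 0], [0.023, -0.245, -0.13, 0, 0, 0], [0.0235, -0.2565, -0.13, 0, 0, 0], [0.0235, -0.2565, -0.13, 0, 0, 0]]])

```text
clock: 5.7
tool_pos: [0.6303, 0.2242, 0.1543]
eef_rot: [180.0, 0.0, 0.1]
wrist_force: [0.2, -0.1, -0.5]
gripper_width: 0.307
```

Run:
```python
from h import *
k=manip.calibration("wrist"); f=manip.grab_frame("wrist"); cv2.imwrite("pics/w3.png",f[:,:,::-1])
go(.6305,.223,.155,0)
```

```text
delta [ 0.0001 -0.0002 -0.0007] turn 0.0 from [0.6304 0.2228 0.1543] 0.0 q6 12.7 clock 5.75 grip 0.309 F [ 0.5 -0.8 -0.4]
```

View pics/w3.png

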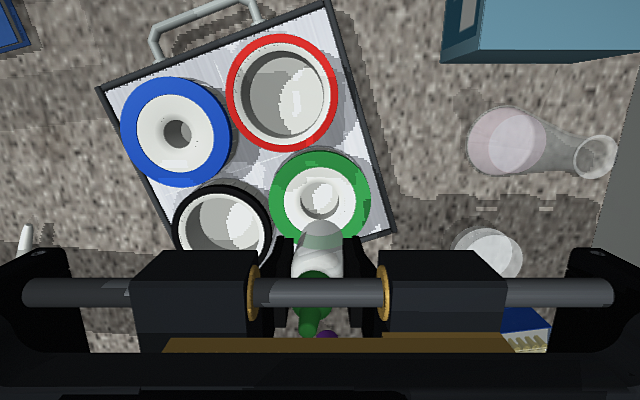

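The drums are seen from above: red (282,92), blue (175,132), green (320,200) and black (222,240). I'll fit the collar circles from this picture.

Run:
```python
from h import *
from scipy.optimize import least_squares
k=manip.calibration("wrist"); f=cv2.imread("pics/w3.png")[:,:,::-1].copy()
for col,uv in (("red",(282,92)),("blue",(175,132)),("green",(320,200))):
    n,l,st,ce=cv2.connectedComponentsWithStats(mask(f,col).astype(np.uint8)); 
    yy,xx=np.nonzero((l>0)&(np.hypot(*(np.mgrid[:400,:640]-np.array(uv[::-1])[:,None,None]))<62))
    sel=yy<240; w=np.array([ray("wrist",(x,y),.053,k)[:2] for x,y in zip(xx[sel],yy[sel])])
    h=cv2.convexHull(w.astype(np.float32))[:,0]
    r=least_squares(lambda q:np.hypot(*(h-q[:2]).T)-q[2],[*w.mean(0),.044],loss="soft_l1",f_scale=.001)
    print(col,np.round(r.x,4),np.round(np.abs(r.fun).max(),4))
```

```text
red [0.6023 0.3096 0.0436] 0.0004
blue [0.5166 0.2802 0.0441] 0.001
green [0.6319 0.2236 0.0435] 0.0041
```

>>> move_arm(deltas=[[[0.001, -0.0005, 0.03, 0, 0, 0], [0.001, -0.0005, 0.06, 0, 0, 0], [0.001, -0.0005, 0.075, 0, 0, 0], [0.001, -0.0005, 0.085, 0, 0, 0], [0.001, -0.0005, 0.09, 0, 0, 0], [0.001, -0.0005, 0.093, 0, 0, 0], [0.001, -0.0005, 0.095, 0, 0, 0], [0.001, -0.0005, 0.0955, 0, 0, 0], [0.001, -0.0005, 0.0955, 0, 0, 0]]])

```text
clock: 6.65
tool_pos: [0.6322, 0.2238, 0.0601]
eef_rot: [-180.0, -0.1, -0.0]
wrist_force: [-0.8, 0.4, 0.4]
gripper_width: 0.304
```

```bash
python3 -c "
from h import *
go(.6315,.2235,.058,0)"
```

```text
delta [-0.0007  0.0003  0.0021] turn -0.0 from [0.6322 0.2238 0.0601] -0.0 q6 12.8 clock 6.65 grip 0.304 F [-0.8  0.4  0.4]
```

>>> move_arm(deltas=[[[0, 0, 0.001, 0, 0, 0], [0, 0, 0.002, 0, 0, 0], [0, 0, 0.002, 0, 0, 0]]])

```text
clock: 6.95
tool_pos: [0.6322, 0.2237, 0.058]
eef_rot: [-180.0, -0.1, -0.0]
wrist_force: [0.2, -0.5, 2.5]
gripper_width: 0.309
```

Contact (2.5 N). I'll release with a limited opening, then rise straight up.

>>> move_arm(deltas=[[[0, 0, 0, 0, 0, 0], [0, 0, 0, 0, 0, 0], [0, 0, 0, 0, 0, 0], [0, 0, 0, 0, 0, 0], [0, 0, -0.02, 0, 0, 0], [0, 0, -0.06, 0, 0, 0], [0, 0, -0.1, 0, 0, 0], [0, 0, -0.14, 0, 0, 0], [0, 0, -0.16, 0, 0, 0], [0, 0, -0.16, 0, 0, 0]]], fingers=0.1)

```text
clock: 7.95
tool_pos: [0.6341, 0.2242, 0.2226]
eef_rot: [-179.9, -0.5, -0.0]
wrist_force: [-0.2, 0.0, -0.4]
gripper_width: 0.552
```

Run:
```python
from h import *
k=manip.calibration("wrist"); f=manip.grab_frame("wrist"); cv2.imwrite("pics/w4.png",f[:,:,::-1])
go(.4475,-.153,.22,0)
```

```text
delta [-0.1852  0.3768 -0.0006] turn -0.0 from [0.6328 0.2238 0.2194] -0.0 q6 12.8 clock 8.0 grip 0.549 F [-0.6 -0.4 -0.3]
```

View pics/w4.png

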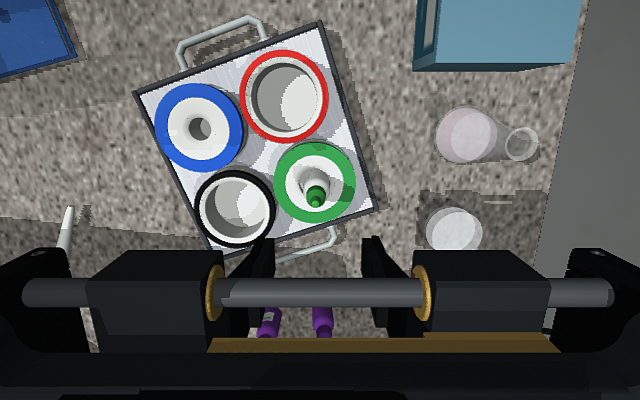

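The dropper stands upright in the green adapter, cap at (316,195). Next is the red bottle.

>>> move_arm(deltas=[[[-0.02, 0.04, -0.01, 0, 0, 0], [-0.04, 0.081, -0.02, 0, 0, 0], [-0.185, 0.377, -0.02, 0, 0, 0], [-0.185, 0.377, -0.02, 0, 0, 0], [-0.185, 0.377, -0.02, 0, 0, 0], [-0.185, 0.377, -0.02, 0, 0, 0], [-0.185, 0.377, -0.02, 0, 0, 0], [-0.185, 0.377, -0.02, 0, 0, 0], [-0.185, 0.377, -0.02, 0, 0, 0], [-0.185, 0.377, -0.02, 0, 0, 0], [-0.185, 0.377, -0.02, 0, 0, 0], [-0.185, 0.377, -0.02, 0, 0, 0]]], fingers=0.6, grip_force=30)

```text
clock: 9.2
tool_pos: [0.4465, -0.1524, 0.2361]
eef_rot: [-179.9, 0.1, 0.0]
wrist_force: [-0.1, 0.3, -0.4]
gripper_width: 0.803
```

Run:
```python
from h import *
k=manip.calibration("wrist"); f=manip.grab_frame("wrist"); cv2.imwrite("pics/w5.png",f[:,:,::-1])
for col in ("red","black"):
    m=mask(f,col); m[235:]=0
    n,l,st,ce=cv2.connectedComponentsWithStats(m.astype(np.uint8))
    for i in range(1,n):
        if st[i,4]>300: print(col,st[i],ce[i],[np.round(ray("wrist",ce[i],z,k)[:2],4) for z in (.1,.109,.125)])
go(.4475,-.153,.0805,0)
```

```text
red [   0   20   27  111 1507] [ 8.62707366 91.35036496] [array([ 0.175 , -0.0607]), array([ 0.1832, -0.061 ]), array([ 0.1978, -0.0617])]
red [ 298  170   46   48 1753] [319.96976612 193.84198517] [array([ 0.4486, -0.154 ]), array([ 0.4486, -0.1516]), array([ 0.4485, -0.1472])]
black [  0   0  34 131 945] [15.44021164 66.06560847] [array([ 0.1865, -0.0401]), array([ 0.1944, -0.0411]), array([ 0.2084, -0.0428])]
black [ 65   0  28  78 791] [78.43615676 28.92541087] [array([ 0.2469, -0.0114]), array([ 0.2529, -0.0132]), array([ 0.2636, -0.0166])]
black [ 291   43   57   61 2675] [319.13009346  72.64635514] [array([ 0.4477, -0.0455]), array([ 0.4477, -0.0464]), array([ 0.4477, -0.0478])]
delta [0.0007 0.0007 0.156 ] turn 0.1 from [ 0.4468 -0.1523  0.2365] 0.1 q6 -28.5 clock 9.25 grip 0.8 F [-0.4  0.6 -0.3]
```

View pics/w5.png

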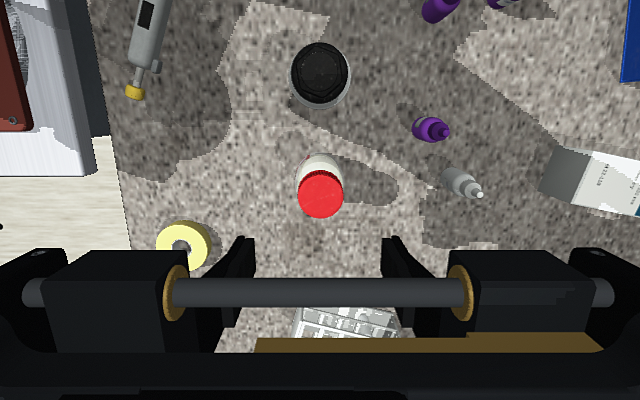

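The red cap is at (320,194) and black at (319,73), both agreeing with the top view. Going down onto the red cap.

>>> move_arm(deltas=[[[0.0015, 0.0005, 0.02, 0, 0, 0], [0.0015, 0.0005, 0.06, 0, 0, 0], [0.0015, 0.0005, 0.1, 0, 0, 0], [0.0015, 0.0005, 0.13, 0, 0, 0], [0.0015, 0.0005, 0.15, 0, 0, 0], [0.0015, 0.0005, 0.156, 0, 0, 0], [0.0015, 0.0005, 0.156, 0, 0, 0], [0.0015, 0.0005, 0.156, 0, 0, 0]]])

```text
clock: 10.05
tool_pos: [0.4492, -0.1538, 0.0824]
eef_rot: [180.0, -0.1, 0.0]
wrist_force: [0.1, 0.1, 0.3]
gripper_width: 0.799
```

>>> move_arm(deltas=[[[0, 0, 0, 0, 0, 0], [0, 0, 0, 0, 0, 0], [0, 0, 0, 0, 0, 0], [0, 0, 0, 0, 0, 0], [0, 0, 0, 0, 0, 0], [0, 0, 0, 0, 0, 0], [0, 0, 0, 0, 0, 0]]], fingers=-1)

```text
clock: 10.75
tool_pos: [0.4484, -0.154, 0.0816]
eef_rot: [180.0, -0.0, -0.0]
wrist_force: [1.0, 0.2, 2.7]
gripper_width: 0.46
```

```bash
python3 -c "
from h import *
go(.602,.3097,.22,19)"
```

```text
delta [ 0.1535 -0.4638 -0.1384] turn -19.0 from [ 0.4484 -0.154   0.0816] -0.0 q6 -28.5 clock 10.75 grip 0.46 F [1.  0.2 2.7]
```

>>> move_arm(deltas=[[[0, 0, -0.02, 0, 0, 0], [0, 0, -0.06, 0, 0, 0], [0, 0, -0.1, 0, 0, 0], [0, 0, -0.14, 0, 0, 0], [0, 0, -0.155, 0, 0, 0], [0, 0, -0.155, 0, 0, 0], [0.01, -0.03, -0.155, 0, 0, 0], [0.024, -0.073, -0.155, 0, 0, 0], [0.039, -0.116, -0.155, 0, 0, 0], [0.053, -0.16, -0.155, 0, 0, 0], [0.067, -0.202, -0.155, 0, 0, 0], [0.081, -0.245, -0.155, 0, 0, 0]]])

```text
clock: 11.95
tool_pos: [0.5278, 0.0928, 0.2324]
eef_rot: [180.0, 0.3, -0.0]
wrist_force: [1.2, -0.1, -2.4]
gripper_width: 0.463
```

```bash
python3 -c "
from h import *
go(.602,.3097,.237,0)"
```

```text
delta [ 0.0742 -0.217  -0.0046] turn -0.0 from [0.5278 0.0928 0.2324] -0.0 q6 1.6 clock 11.95 grip 0.463 F [ 1.2 -0.1 -2.4]
```

>>> move_arm(deltas=[[[0.014, -0.043, 0, 0, 0, 0], [0.028, -0.086, 0, 0, 0, 0], [0.042, -0.129, 0, 0, 0, 0], [0.055, -0.167, 0, 0, 0, 0], [0.065, -0.195, 0, 0, 0, 0], [0.071, -0.212, 0, 0, 0, 0], [0.0725, -0.2185, 0, 0, 0, 0], [0.0725, -0.2185, 0, 0, 0, 0], [0.0725, -0.2185, 0, 0, 0, 0], [0.0725, -0.2185, 0, 0, 0, 0], [0.0725, -0.2185, 0, 0, 0, 0]]])

```text
clock: 13.05
tool_pos: [0.6018, 0.3085, 0.2365]
eef_rot: [180.0, -0.0, -0.1]
wrist_force: [-0.1, -0.4, -2.9]
gripper_width: 0.463
```

Run:
```python
from h import *
f=manip.grab_frame("wrist"); cv2.imwrite("pics/w6.png",f[:,:,::-1])
go(.602,.3097,.0946,0)
```

```text
delta [ 1.000e-04 -1.000e-03  1.421e-01] turn -0.1 from [0.6019 0.3087 0.2367] -0.1 q6 20.6 clock 13.1 grip 0.462 F [ 0.1  0.7 -2.5]
```

View pics/w6.png

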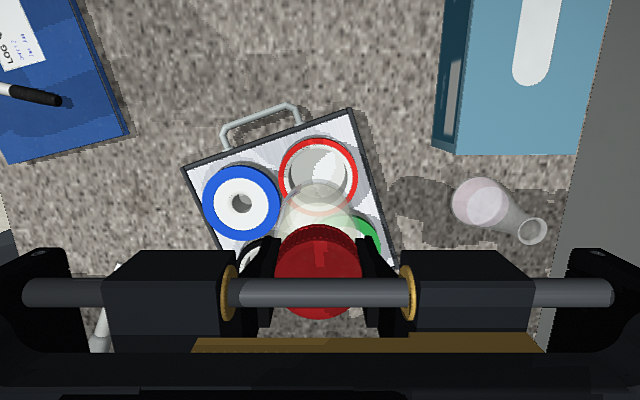

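The red bottle hangs straight between the fingers over the red drum. Lowering.

>>> move_arm(deltas=[[[0, -0.001, 0.02, 0, 0, 0], [0, -0.001, 0.05, 0, 0, 0], [0, -0.001, 0.075, 0, 0, 0], [0, -0.001, 0.095, 0, 0, 0], [0, -0.001, 0.11, 0, 0, 0], [0, -0.001, 0.122, 0, 0, 0], [0, -0.001, 0.132, 0, 0, 0], [0, -0.001, 0.138, 0, 0, 0], [0, -0.001, 0.1405, 0, 0, 0], [0, -0.001, 0.1415, 0, 0, 0], [0, -0.001, 0.1415, 0, 0, 0], [0, -0.001, 0.1415, 0, 0, 0]]])

```text
clock: 14.3
tool_pos: [0.6022, 0.3108, 0.0956]
eef_rot: [-180.0, -0.1, -0.0]
wrist_force: [0.6, 1.5, -2.5]
gripper_width: 0.465
```

>>> move_arm(deltas=[[[0, 0, 0.001, 0, 0, 0], [0, 0, 0.001, 0, 0, 0], [0, 0, 0.002, 0, 0, 0], [0, 0, 0.002, 0, 0, 0]]])

```text
clock: 14.7
tool_pos: [0.6025, 0.3108, 0.0948]
eef_rot: [-180.0, -0.1, -0.0]
wrist_force: [-2.5, -1.0, 6.6]
gripper_width: 0.466
```

>>> move_arm(deltas=[[[0, 0, 0, 0, 0, 0], [0, 0, 0, 0, 0, 0], [0, 0, 0, 0, 0, 0], [0, 0, 0, 0, 0, 0], [0, 0, 0, 0, 0, 0], [0, 0, -0.015, 0, 0, 0], [0, 0, -0.04, 0, 0, 0], [0, 0, -0.08, 0, 0, 0], [0, 0, -0.12, 0, 0, 0], [0, 0, -0.145, 0, 0, 0], [0, 0, -0.145, 0, 0, 0]]], fingers=0.5)

```text
clock: 15.8
tool_pos: [0.6045, 0.3117, 0.2455]
eef_rot: [-179.8, -0.6, -0.0]
wrist_force: [-0.1, -0.3, 0.9]
gripper_width: 0.745
```

Run:
```python
from h import *
f=manip.grab_frame("wrist"); cv2.imwrite("pics/w7.png",f[:,:,::-1])
go(.4477,-.047,.24,0)
```

```text
delta [-0.1556  0.3582  0.0021] turn -0.0 from [0.6033 0.3112 0.2421] -0.0 q6 20.6 clock 15.85 grip 0.745 F [-0.  -0.1 -1.7]
```

View pics/w7.png

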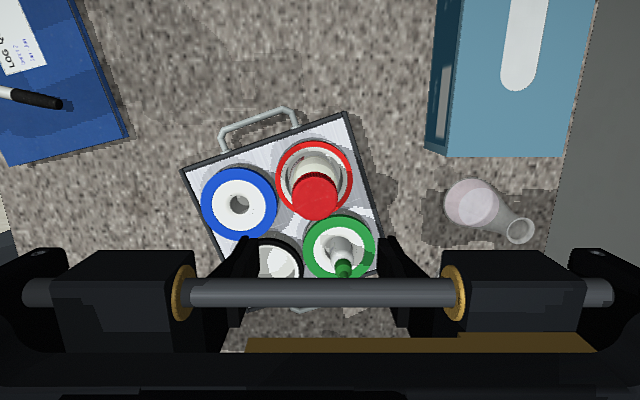

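The red bottle is seated upright in the red drum. Next is the black bottle.

>>> move_arm(deltas=[[[-0.015, 0.035, 0, 0, 0, 0], [-0.033, 0.077, 0, 0, 0, 0], [-0.052, 0.12, 0, 0, 0, 0], [-0.07, 0.16, 0, 0, 0, 0], [-0.09, 0.205, 0, 0, 0, 0], [-0.108, 0.25, 0, 0, 0, 0], [-0.127, 0.293, 0, 0, 0, 0], [-0.143, 0.33, 0, 0, 0, 0], [-0.152, 0.35, 0, 0, 0, 0], [-0.1555, 0.358, 0, 0, 0, 0], [-0.1555, 0.358, 0, 0, 0, 0], [-0.1555, 0.358, 0, 0, 0, 0]]], fingers=0.65)

```text
clock: 17.05
tool_pos: [0.4463, -0.0467, 0.2374]
eef_rot: [-180.0, 0.0, -0.0]
wrist_force: [0.4, 0.8, -0.6]
gripper_width: 0.823
```

Run:
```python
from h import *
k=manip.calibration("wrist"); f=manip.grab_frame("wrist"); cv2.imwrite("pics/w8.png",f[:,:,::-1])
m=mask(f,"black"); m[235:]=0
n,l,st,ce=cv2.connectedComponentsWithStats(m.astype(np.uint8))
for i in range(1,n):
    if st[i,4]>600: print(st[i],ce[i],[np.round(ray("wrist",ce[i],z,k)[:2],4) for z in (.1,.115,.125)])
go(.4477,-.047,.09,0)
```

```text
[   4   41   51  172 1129] [ 30.43578388 123.84145261] [array([0.1861, 0.0173]), array([0.1992, 0.0181]), array([0.2079, 0.0186])]
[ 295  169   50   50 1942] [319.20957775 193.25025747] [array([ 0.4478, -0.0481]), array([ 0.4477, -0.0441]), array([ 0.4477, -0.0413])]
delta [0.0013 0.0006 0.1475] turn 0.0 from [ 0.4464 -0.0464  0.2375] 0.0 q6 -16.1 clock 17.1 grip 0.822 F [ 0.5 -0.4 -0.4]
```

>>> move_arm(deltas=[[[0.001, 0, 0.02, 0, 0, 0], [0.001, 0, 0.06, 0, 0, 0], [0.001, 0, 0.1, 0, 0, 0], [0.001, 0, 0.125, 0, 0, 0], [0.001, 0, 0.14, 0, 0, 0], [0.001, 0, 0.1475, 0, 0, 0], [0.001, 0, 0.1475, 0, 0, 0], [0.001, 0, 0.1475, 0, 0, 0], [0.001, 0, 0.1475, 0, 0, 0]]])

```text
clock: 18.0
tool_pos: [0.4483, -0.0475, 0.0916]
eef_rot: [180.0, -0.1, 0.0]
wrist_force: [-0.3, 0.7, 0.3]
gripper_width: 0.824
```

>>> move_arm(deltas=[[[0, 0, 0, 0, 0, 0], [0, 0, 0, 0, 0, 0], [0, 0, 0, 0, 0, 0], [0, 0, 0, 0, 0, 0], [0, 0, 0, 0, 0, 0], [0, 0, 0, 0, 0, 0], [0, 0, 0, 0, 0, 0]]], fingers=-1)

```text
clock: 18.7
tool_pos: [0.4473, -0.0475, 0.0905]
eef_rot: [180.0, -0.0, -0.0]
wrist_force: [-1.0, 0.3, 1.6]
gripper_width: 0.54
```

```bash
python3 -c "
from h import *
go(.5457,.1938,.22,0)"
```

```text
delta [ 0.0983 -0.2413 -0.1295] turn -0.0 from [ 0.4473 -0.0475  0.0905] -0.0 q6 -16.1 clock 18.7 grip 0.54 F [-1.   0.3  1.6]
```

>>> move_arm(deltas=[[[0, 0, -0.02, 0, 0, 0], [0, 0, -0.06, 0, 0, 0], [0, 0, -0.1, 0, 0, 0], [0.006, -0.015, -0.13, 0, 0, 0], [0.02, -0.05, -0.13, 0, 0, 0], [0.036, -0.09, -0.13, 0, 0, 0], [0.053, -0.13, -0.13, 0, 0, 0], [0.069, -0.17, -0.13, 0, 0, 0], [0.085, -0.208, -0.13, 0, 0, 0], [0.094, -0.232, -0.13, 0, 0, 0], [0.0985, -0.2415, -0.13, 0, 0, 0], [0.0985, -0.2415, -0.13, 0, 0, 0]]])

```text
clock: 19.9
tool_pos: [0.5453, 0.1948, 0.2192]
eef_rot: [180.0, 0.1, 0.1]
wrist_force: [0.1, -0.3, -2.9]
gripper_width: 0.538
```

>>> move_arm(deltas=[[[0.0, 0.0, 0, 0, 0, 0], [0, 0, 0, 0, 0, 0]]])

```text
clock: 20.1
tool_pos: [0.5453, 0.1927, 0.2201]
eef_rot: [180.0, 0.0, -0.1]
wrist_force: [-0.6, -0.3, -3.2]
gripper_width: 0.541
```

Run:
```python
from h import *
f=manip.grab_frame("wrist"); cv2.imwrite("pics/w9.png",f[:,:,::-1])
go(.5457,.1938,.1035,0)
```

```text
delta [ 0.0002 -0.001   0.1168] turn -0.1 from [0.5455 0.1928 0.2203] -0.1 q6 11.8 clock 20.15 grip 0.542 F [-0.6  0.1 -3.5]
```

View pics/w9.png

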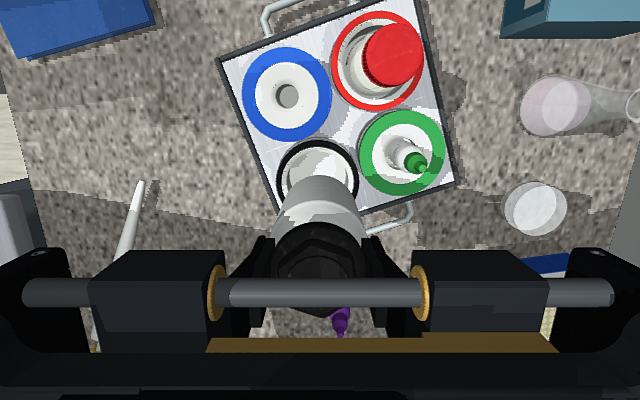

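The black bottle hangs upright over the black drum. Lowering.

>>> move_arm(deltas=[[[0, -0.001, 0.02, 0, 0, 0], [0, -0.001, 0.045, 0, 0, 0], [0, -0.001, 0.065, 0, 0, 0], [0, -0.001, 0.08, 0, 0, 0], [0, -0.001, 0.093, 0, 0, 0], [0, -0.001, 0.103, 0, 0, 0], [0, -0.001, 0.11, 0, 0, 0], [0, -0.001, 0.114, 0, 0, 0], [0, -0.001, 0.1155, 0, 0, 0], [0, -0.001, 0.1155, 0, 0, 0], [0, -0.001, 0.1165, 0, 0, 0], [0, -0.001, 0.1165, 0, 0, 0]]])

```text
clock: 21.35
tool_pos: [0.546, 0.1952, 0.1043]
eef_rot: [-180.0, -0.0, -0.0]
wrist_force: [-0.3, -0.7, -3.3]
gripper_width: 0.536
```

>>> move_arm(deltas=[[[0, 0, 0.0005, 0, 0, 0], [0, 0, 0.001, 0, 0, 0], [0, 0, 0.001, 0, 0, 0]]])

```text
clock: 21.65
tool_pos: [0.5461, 0.1952, 0.1036]
eef_rot: [-180.0, -0.0, -0.0]
wrist_force: [-0.9, -0.2, 1.9]
gripper_width: 0.537
```

Contact: the force went from -3.3 to +1.9 N. Releasing.

>>> move_arm(deltas=[[[0, 0, 0, 0, 0, 0], [0, 0, 0, 0, 0, 0], [0, 0, 0, 0, 0, 0], [0, 0, 0, 0, 0, 0], [0, 0, 0, 0, 0, 0], [0, 0, -0.015, 0, 0, 0], [0, 0, -0.04, 0, 0, 0], [0, 0, -0.08, 0, 0, 0], [0, 0, -0.12, 0, 0, 0], [0, 0, -0.145, 0, 0, 0], [0, 0, -0.145, 0, 0, 0]]], fingers=0.5)

```text
clock: 22.75
tool_pos: [0.5485, 0.1958, 0.2547]
eef_rot: [-179.9, -0.6, -0.0]
wrist_force: [0.5, -0.1, -0.3]
gripper_width: 0.748
```

Run:
```python
from h import *
f=manip.grab_frame("top"); f=manip.grab_frame("wrist"); cv2.imwrite("pics/w10.png",f[:,:,::-1])
print(manip.mark_of("top","hdpe_black_c")[:2])
go(.453,-.375,.25,-75)
```

```text
[{'position': [0.5432, 0.1903, 0.0151], 'confidence': 0.71}]
delta [-0.0923  0.57   -0.0023] turn 75.0 from [0.5454 0.195  0.2477] -0.0 q6 11.9 clock 22.9 grip 0.75 F [ 0.1  0.4 -0.2]
```

View pics/w10.png

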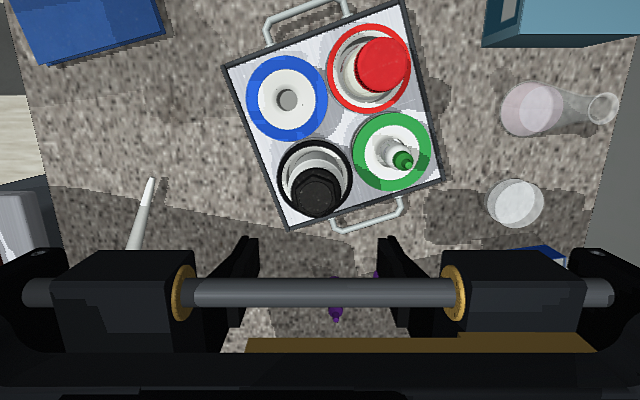

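All three stand upright in their drums; the black cap is at (317,193) in the black collar. Going to the tube with the jaws set across the rack's row.

>>> move_arm(deltas=[[[-0.006, 0.035, 0, 0, 0, 8], [-0.014, 0.083, 0, 0, 0, 16], [-0.022, 0.132, 0, 0, 0, 24], [-0.03, 0.18, 0, 0, 0, 32], [-0.038, 0.229, 0, 0, 0, 40], [-0.046, 0.278, 0, 0, 0, 48], [-0.054, 0.327, 0, 0, 0, 56], [-0.062, 0.376, 0, 0, 0, 64], [-0.07, 0.425, 0, 0, 0, 72], [-0.078, 0.474, 0, 0, 0, 76.5], [-0.086, 0.523, 0, 0, 0, 76.5], [-0.092, 0.563, 0, 0, 0, 76.5]]], fingers=0.05, grip_force=10)

```text
clock: 24.1
tool_pos: [0.4519, -0.3698, 0.2457]
eef_rot: [179.9, 0.2, -76.6]
wrist_force: [0.7, -0.1, -0.2]
gripper_width: 0.523
```

Run:
```python
from h import *
go(.453,-.375,.25,-76.5)
k=manip.calibration("wrist"); f=manip.grab_frame("wrist"); cv2.imwrite("pics/w11.png",f[:,:,::-1])
m=mask(f,"blue"); m[240:]=0
n,l,st,ce=cv2.connectedComponentsWithStats(m.astype(np.uint8))
for i in range(1,n):
    if st[i,4]>30: print(st[i],ce[i],[np.round(ray("wrist",ce[i],z,k)[:2],4) for z in (.12,.125,.131)])
go(.453,-.375,.082,-76.5)
```

```text
delta [ 0.0054  0.0001 -0.0043] turn -0.1 from [ 0.4519 -0.3698  0.2457] -76.6 q6 29.6 clock 24.1 grip 0.523 F [ 0.7 -0.1 -0.2]
[533 175  14  31 332] [539.60843373 190.24096386] [array([ 0.5027, -0.5668]), array([ 0.5031, -0.563 ]), array([ 0.5037, -0.5585])]
[315 186  18  20 265] [323.86415094 195.30943396] [array([ 0.4519, -0.3744]), array([ 0.4532, -0.374 ]), array([ 0.4548, -0.3735])]
[530 221  13  19 211] [536.07109005 230.5971564 ] [array([ 0.4648, -0.5804]), array([ 0.466 , -0.5765]), array([ 0.4673, -0.5717])]
delta [ 0.0006 -0.0026  0.1635] turn -0.3 from [ 0.4504 -0.375   0.2455] -76.8 q6 29.4 clock 24.15 grip 0.527 F [-4.1 -2.9 -0.1]
```

View pics/w11.png

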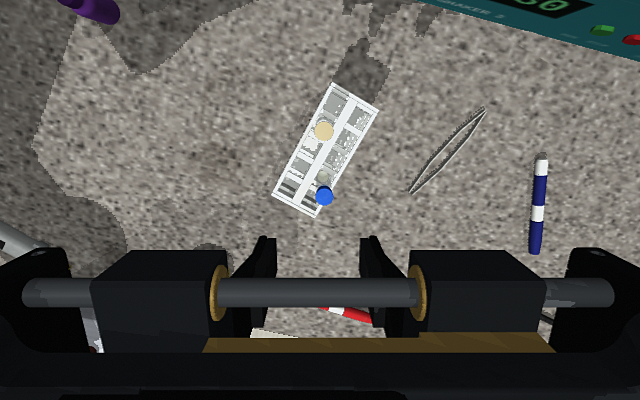

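Run:
```python
from h import *
for _ in range(3): manip.grab_frame("wrist")
k=manip.calibration("wrist"); f=manip.grab_frame("wrist")
m=mask(f,"blue"); m[240:]=0
n,l,st,ce=cv2.connectedComponentsWithStats(m.astype(np.uint8))
for i in range(1,n):
    if abs(ce[i][0]-320)<20: print(st[i],ce[i],[np.round(ray("wrist",ce[i],z,k)[:2],4) for z in (.12,.125,.131)])
go(.453,-.375,.082,-76.5)
```

```text
[317 187  18  20 259] [325.81853282 196.69111969] [array([ 0.4517, -0.3745]), array([ 0.453, -0.374]), array([ 0.4546, -0.3735])]
delta [0.0078 0.0018 0.1641] turn -0.0 from [ 0.453  -0.367   0.2461] -76.5 q6 29.8 clock 24.35 grip 0.527 F [-0.2  0.6  0.5]
```

>>> move_arm(deltas=[[[0.007, 0.0016, 0.0, 0, 0, 0], [0.007, 0.0016, 0.03, 0, 0, 0], [0.007, 0.0016, 0.07, 0, 0, 0], [0.007, 0.0016, 0.1, 0, 0, 0], [0.007, 0.0016, 0.13, 0, 0, 0], [0.007, 0.0016, 0.15, 0, 0, 0], [0.007, 0.0016, 0.16, 0, 0, 0], [0.007, 0.0016, 0.164, 0, 0, 0], [0.007, 0.0016, 0.164, 0, 0, 0], [0.007, 0.0016, 0.164, 0, 0, 0]]])

```text
clock: 25.35
tool_pos: [0.4546, -0.3757, 0.0853]
eef_rot: [-179.9, -0.1, -76.5]
wrist_force: [0.0, 0.4, -0.0]
gripper_width: 0.526
```

Run:
```python
from h import *
f=manip.grab_frame("wrist"); cv2.imwrite("pics/w12.png",f[:,:,::-1])
go(.453,-.374,.082,-76.5)
```

```text
delta [-0.0021  0.0011  0.0034] turn 0.0 from [ 0.4545 -0.3758  0.0854] -76.5 q6 29.3 clock 25.4 grip 0.524 F [0.2 0.4 0. ]
```

View pics/w12.png

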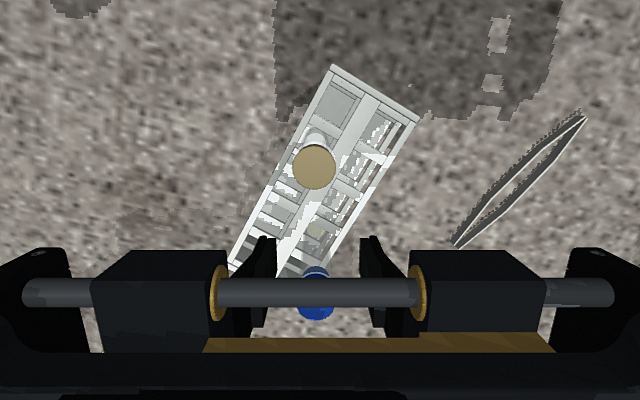

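The blue stopper (315,300) is centred between the pads and the cork (314,165) is clear. Gripping.

>>> move_arm(deltas=[[[-0.002, 0.001, 0.001, 0, 0, 0], [-0.002, 0.001, 0.001, 0, 0, 0], [-0.002, 0.001, 0.001, 0, 0, 0], [-0.002, 0.001, 0.001, 0, 0, 0], [-0.002, 0.001, 0.001, 0, 0, 0], [-0.002, 0.001, 0.001, 0, 0, 0], [-0.002, 0.001, 0.001, 0, 0, 0], [-0.002, 0.001, 0.001, 0, 0, 0]]], fingers=-1)

```text
clock: 26.2
tool_pos: [0.4523, -0.3736, 0.0829]
eef_rot: [-180.0, -0.0, -76.5]
wrist_force: [-0.3, -0.7, -0.0]
gripper_width: 0.195
```

```bash
python3 -c "
from h import *
go(.516,.2802,.26,-26)"
```

```text
delta [-0.6209 -0.2144 -0.1771] turn -50.5 from [ 0.4523 -0.3736  0.0829] -76.5 q6 29.3 clock 26.2 grip 0.195 F [-0.3 -0.7 -0. ]
```

>>> move_arm(deltas=[[[0, 0, -0.02, 0, 0, 0], [0, 0, -0.05, 0, 0, 0], [0, 0, -0.085, 0, 0, 0], [0, 0, -0.12, 0, 0, 0], [0, 0, -0.15, 0, 0, 0], [0, 0, -0.17, 0, 0, 0], [0, 0, -0.175, 0, 0, 0], [0, 0, -0.175, 0, 0, 0]]])

```text
clock: 27.0
tool_pos: [0.4524, -0.3734, 0.2582]
eef_rot: [-180.0, -0.0, -76.5]
wrist_force: [-0.8, 1.0, -0.6]
gripper_width: 0.199
```

>>> move_arm(deltas=[[[-0.025, -0.009, 0, 0, 0, 0], [-0.065, -0.023, 0, 0, 0, -6], [-0.11, -0.038, 0, 0, 0, -12], [-0.155, -0.053, 0, 0, 0, -18], [-0.2, -0.069, 0, 0, 0, -24], [-0.245, -0.084, 0, 0, 0, -30], [-0.29, -0.1, 0, 0, 0, -36], [-0.335, -0.116, 0, 0, 0, -42], [-0.38, -0.131, 0, 0, 0, -48], [-0.42, -0.145, 0, 0, 0, -50.5], [-0.45, -0.155, 0, 0, 0, -50.5], [-0.465, -0.16, 0, 0, 0, -50.5]]])

```text
clock: 28.2
tool_pos: [0.498, 0.1189, 0.2554]
eef_rot: [179.9, 0.2, -25.8]
wrist_force: [0.6, -0.3, -0.1]
gripper_width: 0.198
```

```bash
python3 -c "
from h import *
go(.516,.2802,.258,-26)"
```

```text
delta [-0.0541 -0.153  -0.0026] turn 0.2 from [0.498  0.1189 0.2554] -25.8 q6 30.4 clock 28.2 grip 0.198 F [ 0.6 -0.3 -0.1]
```

>>> move_arm(deltas=[[[-0.013, -0.036, -0.001, 0, 0, 0], [-0.027, -0.076, -0.001, 0, 0, 0], [-0.039, -0.11, -0.001, 0, 0, 0], [-0.048, -0.137, -0.001, 0, 0, 0], [-0.053, -0.149, -0.001, 0, 0, 0], [-0.054, -0.153, -0.001, 0, 0, 0], [-0.054, -0.153, -0.001, 0, 0, 0], [-0.054, -0.153, -0.001, 0, 0, 0], [-0.054, -0.153, -0.001, 0, 0, 0]]])

```text
clock: 29.1
tool_pos: [0.5181, 0.2761, 0.2589]
eef_rot: [180.0, -0.0, -26.1]
wrist_force: [0.2, 0.2, 0.2]
gripper_width: 0.196
```

Run:
```python
from h import *
from scipy.optimize import least_squares
k=manip.calibration("wrist"); f=manip.grab_frame("wrist"); cv2.imwrite("pics/w13.png",f[:,:,::-1])
m=mask(f,"blue"); u=np.linalg.solve(k["extrinsics"],[.516,.2802,.053,1])[:3]; u=k["mtx"]@u; u=u[:2]/u[2]; print("proj",u)
yy,xx=np.nonzero(m); s=(np.hypot(xx-u[0],yy-u[1])<60)&(yy<235); w=np.array([ray("wrist",(x,y),.053,k)[:2] for x,y in zip(xx[s],yy[s])])
h=cv2.convexHull(w.astype(np.float32))[:,0]
r=least_squares(lambda q:np.hypot(*(h-q[:2]).T)-q[2],[*w.mean(0),.044],loss="soft_l1",f_scale=.001); print(r.x,np.abs(r.fun).max())
go(.516,.2802,.0899,-26)
```

```text
proj [314.67655979 174.21484749]
[0.51533195 0.28166749 0.04365145] 0.0008438852637636385
delta [-0.0037 -0.0026  0.1691] turn -0.1 from [0.5182 0.2762 0.259 ] -26.1 q6 46.5 clock 29.15 grip 0.2 F [ 0.2 -0.4 -0.5]
```

View pics/w13.png

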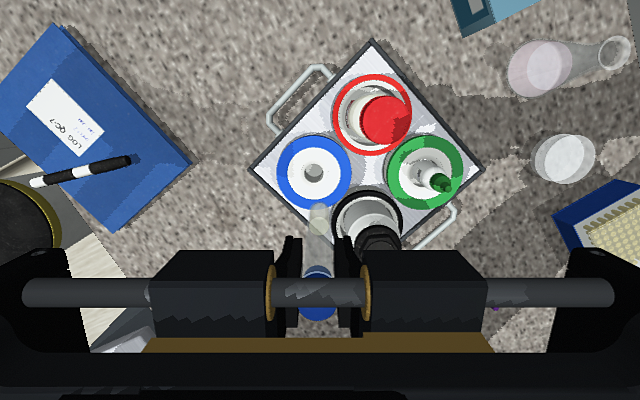

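Run:
```python
from h import *
k=manip.calibration("wrist")
for z in (.182,.2,.307):
    q=k["mtx"]@np.linalg.solve(k["extrinsics"],[.5182,.2762,z,1])[:3]; print(z,q[:2]/q[2])
f=cv2.imread("pics/w13.png"); cv2.imwrite("pics/w13c.png",cv2.resize(f[150:330,250:400],(600,720)[:2] if 0 else (500,600),interpolation=cv2.INTER_CUBIC))
go(.5157,.281,.0899,-26)
```

```text
0.182 [318.11295153 211.55457152]
0.2 [318.16576962 219.3787625 ]
0.307 [318.76572428 308.2528525 ]
delta [-0.0043 -0.0032  0.1691] turn -0.1 from [0.5182 0.2762 0.259 ] -26.1 q6 46.5 clock 29.15 grip 0.2 F [ 0.2 -0.4 -0.5]
```

View pics/w13c.png

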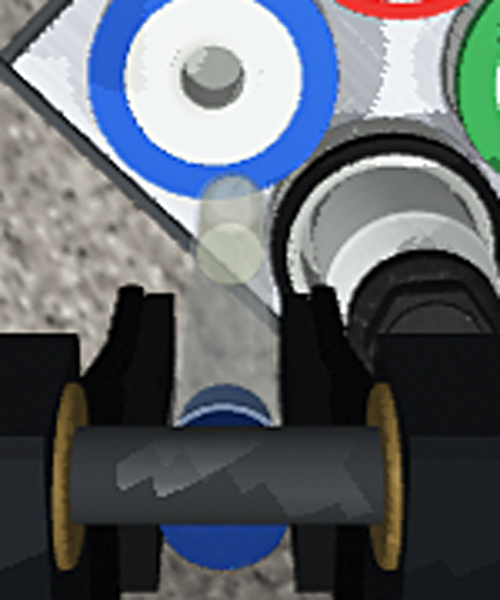

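The tube hangs plumb; its foot at (319,203–215) matches the projection. Lowering towards the blue bore.

>>> move_arm(deltas=[[[-0.0043, -0.0032, 0, 0, 0, 0], [-0.0043, -0.0032, 0.03, 0, 0, 0], [-0.0043, -0.0032, 0.06, 0, 0, 0], [-0.0043, -0.0032, 0.085, 0, 0, 0], [-0.0043, -0.0032, 0.1, 0, 0, 0], [-0.0043, -0.0032, 0.11, 0, 0, 0], [-0.0043, -0.0032, 0.115, 0, 0, 0], [-0.0043, -0.0032, 0.115, 0, 0, 0], [-0.0043, -0.0032, 0.115, 0, 0, 0], [-0.0043, -0.0032, 0.115, 0, 0, 0]]])

```text
clock: 30.15
tool_pos: [0.5163, 0.2824, 0.1451]
eef_rot: [-179.9, -0.1, -26.0]
wrist_force: [0.2, 0.5, -0.5]
gripper_width: 0.192
```

```bash
python3 -c "
from h import *
go(.5157,.281,.0899,-26)"
```

```text
delta [0.0001 0.0015 0.0552] turn -0.0 from [0.5163 0.2824 0.1451] -26.0 q6 47.0 clock 30.15 grip 0.192 F [ 0.2  0.5 -0.5]
```

>>> move_arm(deltas=[[[0, 0.001, 0.005, 0, 0, 0], [0, 0.001, 0.012, 0, 0, 0], [0, 0.001, 0.02, 0, 0, 0], [0, 0.001, 0.028, 0, 0, 0], [0, 0.001, 0.036, 0, 0, 0], [0, 0.001, 0.043, 0, 0, 0], [0, 0.001, 0.048, 0, 0, 0], [0, 0.001, 0.052, 0, 0, 0], [0, 0.001, 0.0535, 0, 0, 0], [0, 0.001, 0.0535, 0, 0, 0], [0, 0.001, 0.0535, 0, 0, 0]]])

```text
clock: 31.25
tool_pos: [0.5152, 0.2812, 0.0906]
eef_rot: [-180.0, -0.0, -26.0]
wrist_force: [0.1, -0.0, 0.7]
gripper_width: 0.198
```

>>> move_arm(deltas=[[[0, 0, 0.0005, 0, 0, 0], [0, 0, 0.001, 0, 0, 0], [0, 0, 0.001, 0, 0, 0]]])

```text
clock: 31.55
tool_pos: [0.5156, 0.2814, 0.09]
eef_rot: [-179.9, -0.0, -26.0]
wrist_force: [0.4, -0.8, 3.2]
gripper_width: 0.192
```

Floor contact (3.2 N). Releasing gently with a small opening, then rising.

>>> move_arm(deltas=[[[0, 0, 0, 0, 0, 0], [0, 0, 0, 0, 0, 0], [0, 0, 0, 0, 0, 0], [0, 0, 0, 0, 0, 0], [0, 0, 0, 0, 0, 0], [0, 0, -0.015, 0, 0, 0], [0, 0, -0.04, 0, 0, 0], [0, 0, -0.08, 0, 0, 0], [0, 0, -0.12, 0, 0, 0], [0, 0, -0.15, 0, 0, 0], [0, 0, -0.16, 0, 0, 0], [0, 0, -0.16, 0, 0, 0]]], fingers=-0.1)

```text
clock: 32.75
tool_pos: [0.5161, 0.2816, 0.2521]
eef_rot: [-179.8, -0.2, -26.0]
wrist_force: [0.2, 0.6, -0.4]
gripper_width: 0.449
```

Run:
```python
from h import *
f=manip.grab_frame("wrist"); cv2.imwrite("pics/w14.png",f[:,:,::-1])
go(.4,.2,.25)
manip.grab_frame("top"); manip.grab_frame("scene")
for c in("top","scene"):
  for l in ("bottle_100","hdpe_black_c","dropper_1","tube_5"):
    print(c,l,[(np.round(d["position"],3).tolist(),round(d["confidence"],2)) for d in manip.mark_of(c,l)])
```

```text
delta [-0.0678  0.1234 -0.0003] turn 0 from [0.5151 0.2812 0.2497] -26.0 q6 46.9 clock 32.8 grip 0.449 F [-0.3 -0.1 -1. ]
top bottle_100 [([0.604, 0.306, 0.016], 0.5), ([0.542, 0.191, 0.017], 0.31)]
top hdpe_black_c [([0.6, 0.31, 0.008], 0.67), ([0.545, 0.195, 0.015], 0.55)]
top dropper_1 [([0.514, 0.28, 0.013], 0.64), ([0.634, 0.224, 0.036], 0.63), ([0.576, 0.028, 0.002], 0.53), ([0.638, 0.044, -0.002], 0.47), ([0.57, -0.101, 0.002], 0.47), ([0.612, -0.159, 0.004], 0.44)]
top tube_5 [([0.515, 0.283, 0.013], 0.57), ([0.506, -0.363, 0.01], 0.52)]
scene bottle_100 [([0.598, 0.306, 0.014], 0.76), ([0.544, 0.194, 0.009], 0.28)]
scene hdpe_black_c [([0.549, 0.192, 0.012], 0.96)]
scene dropper_1 [([0.615, -0.156, 0.001], 0.83), ([0.635, 0.225, 0.033], 0.69), ([0.569, 0.024, 0.001], 0.68), ([0.575, -0.099, -0.001], 0.6), ([0.637, 0.038, -0.0], 0.45)]
scene tube_5 [([0.511, -0.362, 0.009], 0.64)]
```

View pics/w14.png

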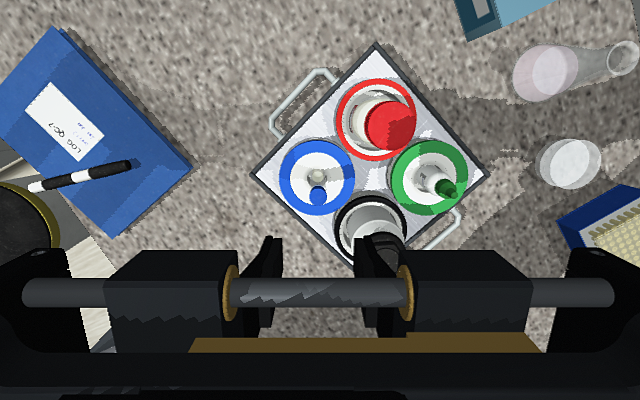

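All four stand in their own drums. The networks put the feet at about 13–17 mm, and the dropper's at 33–36 mm, which is on the floors. The look-alikes are where they started. Handing in.

```bash
python3 -c "
from station import manip
print(manip.job_done(), manip.state()['clock'])"
```

```text
the job is handed in; nothing more can be done
the job is handed in; nothing more can be done
```

I placed the green dropper, red bottle, black bottle and blue-stoppered tube in their matching adapters, in that order. Each was lowered until the wrist force showed contact with the floor, then released, and the arm was clear above the tray at hand-in, at about 33 s of the 101 s allowed. `job_done` gives no verdict.

- **Position and height:** The last wrist picture shows all four upright in their own collars. The networks' estimates were within about 6 mm of the adapter axes and within about 4 mm of the expected foot heights, which is roughly their own accuracy.
- **Look-alikes:** The white-tipped dropper and the corked tube were still within about 5 mm of where they were first measured.
- **Checks that disagreed:** In the top view the network also matched the wrong class at some drums, calling the red bottle "hdpe_black_c" and reporting a "dropper_1" at the blue drum. It did not find the placed tube in the scene view. The wrist picture settled both.

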